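# Turn up the microscope lamp's slide dimmer to the pointer

### The arm

A 6-joint arm with a two-finger parallel gripper is mounted at the origin on the work surface. World frame = base frame: x ahead of the robot, y to its left, z up, the work surface at z = 0. Lengths are in m, angles in rad, forces in N, time in s.
With the tool pointing down it reaches from about 0.275 to 0.825 m from the base axis. Payload 4.9 kg.
Tool frame: the origin (TCP) lies midway between the tips of the shut fingers; the grasp point (between the pads) lies 19 mm behind it (bot.grip_depth is the distance from the TCP to the grasp point, in m); y points along the fingers, x is the direction in which the jaws open and shut, and the axes are right-handed (so a half turn about y gives the same grasp; the last joint's range is limited). The gripper opens to 85 mm and grips with 20 to 120 N. Pads are 22 mm wide; open, the fingers measure 114 mm over their backs; the gripper's body (76 mm by 85 mm) begins 54 mm behind the grasp point. The pads swing forward as they close: fully open they stand 13 mm farther back than shut.
Start: joints at [1.191, 0.326, -0.193, 1.052, 0, 1.437], TCP at [0.134, 0.533, 0.231] pointing down, gripper open.
Joint ranges: [-2.65, 2.65], [-0.97, 1.79], [-1.3, 1.35], [-1.93, 2.1], [-1.47, 1.37], [-3.14, 3.14]. Speed limits (rad/s): [2.57, 2.57, 3.14, 3.14, 3.14, 3.14].

### API

Orientations are given as a unit quaternion [w, x, y, z].
In Python, from cell import bot gives the robot as it stands. Calls block until the motion is done:
- bot.move_pose(position, orientation): joint-space move of the TCP to a pose.
- bot.move_linear(position, speed=0.15, rotation=None, until_force=None): straight line of the TCP; rotation=None keeps the orientation; speed is the mean speed in m/s. With until_force (N) it stops when the force on the tool has changed by that much, and returns True; else False.
- bot.goto_joints(angles): joint-space move.
- bot.set_gripper(opening, grasp_force=None): opening from 0.0 (shut) to 1.0 (fully open); grasp_force is the grip in N (None keeps the last); returns when the fingers have stopped.
- bot.wait(seconds).
- bot.solve_ik(position, orientation): joint angles nearest the present ones, or None.
- bot.camera(name): name is "scene" or "side" or "wrist"; returns the picture (480x640x3 uint8, red, green, blue); there is no depth.
- bot.calibration(name): a dict with "mtx" (3x3 intrinsics, pixels), "k1" (the pictures are not rectified: a ray, as slopes to the right and down, at radius r is drawn at 1 + k1 r^2 times it, then the intrinsics apply), "extrinsics" (4x4, takes a point from world to camera coordinates); the wrist camera has in their place "hand_eye" (4x4, takes a point from camera to tool coordinates, whose origin is the TCP and whose axes are the tool frame's). Camera axes: x right, y down, z forward; pixel columns grow to the right and rows downward; lengths in m; the calibration is good to about 2 mm. A picture is of the moment at which its call begins: read the wrist's pose just before it. calibration takes no time and is no camera call.
A pose or a line that the arm cannot do raises bot.PlanningError and nothing moves.
- bot.close_job(): hands the job in, once; it reports no verdict.
Trained networks look in the newest picture that a camera, given by its name, has taken for a name from the list of things; names that differ only in an ending like _2 or _b are one class to them, and where a whole thing is asked for, a point or a joint stands for the part that bears it (a point fixed in the world has none). Each returns a list of dicts, best first, with "confidence" (0 to 1); they miss things now and then, are a little off and sometimes report something else, mostly with a low value. They report only what shows in the picture. A call takes as long as a camera call. They do not tell look-alikes from the thing itself.
- bot.search_frame(camera, thing): "bbox" ([left, top, width, height] in pixels, round what is visible of it).
Readings, each from a call of its own:
- bot.read_clock(): time.
- bot.read_joint_positions(): joint angles.
- bot.read_joint_vel(): joint speeds.
- bot.read_joint_efforts(): joint torques, N m.
- bot.read_position(): TCP position.
- bot.read_tool_rot(): TCP orientation.
- bot.read_ft_force(): force on the tool from outside, world axes, zero at the start.
- bot.read_moment(): the same for the moment, N m.
- bot.read_gripper_width(): opening from 0.0 (shut) to 1.0 (fully open).
Only numpy, scipy, OpenCV 4.12 (cv2) and the standard library are available. Lean on these libraries where they do the work, as an engineer would, in place of code of your own. Each camera call takes 0.05 s, during which the arm holds its last target. There are 200 camera calls.

### The job

Two slide dimmers stand on the lab bench. On the one with the broad, flat grip, slide the grip along its track until it is level with the small steel pointer clipped to the edge of that case, then let go. Leave that pointer, the round-grip slider of the other dimmer and the stoppered glass flask as they are.

Things in the scene. Friction and masses are not known exactly. Their poses are not given: they have to be found in the camera images.
- broad_grip (a point): Centre of the black paddle grip to slide: 18 mm along the track, 48 across, 38 tall; 65 mm above the bench. It runs level on a fixed white case 210 mm long, 110 wide, 45 tall; 120 mm travel about the case's middle. Local x: along the track, away from the robot, the way to slide; y: across, to the pointer's side; z up. Starts in the near quarter; slides at about 2 N; stays where left.
- broad_pointer (a point): Tip of the dark steel pointer on the broad-grip dimmer: a low clip 18 mm wide, 5 high, on the case top's long edge at local +y, its tip 29 mm sideways of the track's centre line and 50 mm above the bench. Axes as the grip's. The grip is set when its centre is level with this tip along local x. It lies 25 to 110 mm beyond the grip's start. Shifts only at 15 N; leave it.
- round_grip (a point): Centre of the other dimmer's grip, to be left alone: an upright black cylinder 24 mm across, 38 mm tall, 65 mm above the bench, on an identical white case (210 x 110 x 45 mm) with its own steel pointer. It slides as easily. Local x is its track, z is up.
- flask: Loose stoppered conical glass flask standing between the two dimmers: 68 mm across the foot, 34 mm at the top, 96 mm tall, about 0.2 kg. Origin at the centre of its underside, z up. To be left standing.
Not all that is in view belongs to the job. What is shaped like the flask but purple is not meant.

How it is judged:
At the end, for the whole second after the job is handed in: The broad grip's centre is within 12 mm of the pointer's tip along the track and stays there; its pointer is within 8 mm, the round grip within 10 mm and the upright flask within 30 mm of where they started (x of broad_grip in the frame of broad_pointer between -0.012 and 0.012 m and distance of broad_pointer from where it was at the start of the episode below 0.008 m and distance of round_grip from where it was at the start of the episode below 0.01 m and distance of flask from where it was at the start of the episode below 0.03 m and angle between flask's own z axis and vertical below 0.2 rad); the robot touches nothing.
It fails at once if the broad dimmer's pointer is shifted by more than 8 mm (distance of broad_pointer from where it was at the start of the episode above 0.008 m).
It fails at once if the round grip is shifted by more than 10 mm (distance of round_grip from where it was at the start of the episode above 0.01 m).
It fails at once if the flask is knocked over (angle between flask's own z axis and vertical above 0.6 rad).
It also fails if it takes over 32 s, if anything falls off the work surface, if the arm or the gripper's body presses on something with over 40 N, if the wrist force passes 120 N, or if a joint passes its speed limit or range.

## Working session

There is one attempt and no reset: what is moved stays moved. The work goes in short steps, each a Python script; the robot and the scene stay as the last script left them, time stands still between calls to the robot, and variables do not carry over. Pictures are saved under pics/ and viewed, about 8 in all and at most 12, crops included, and the job is handed in when it is done.

```bash
mkdir -p pics; ls; cat > h.py <<'E'
from cell import bot
import numpy as np, cv2
from scipy.spatial.transform import Rotation as R
def rotm(q): return R.from_quat([q[1],q[2],q[3],q[0]]).as_matrix()
def cam(name):
    c=bot.calibration(name); K=np.array(c["mtx"],float); k=float(c["k1"])
    if "extrinsics" in c: T=np.array(c["extrinsics"])
    else:
        P=np.eye(4);P[:3,:3]=rotm(bot.read_tool_rot());P[:3,3]=bot.read_position()
        T=np.linalg.inv(P@np.array(c["hand_eye"]))
    return K,np.array([k,0,0,0.]),T
def ray(C,uv):
    K,d,T=C; s=cv2.undistortPoints(np.array([[uv]],float),K,d).ravel()
    Rm=T[:3,:3]; return -Rm.T@T[:3,3], Rm.T@np.array([s[0],s[1],1])
def atz(C,uv,z):
    o,v=ray(C,uv); return o+v*(z-o[2])/v[2]
def proj(C,p):
    K,d,T=C; return cv2.projectPoints(np.array([p],float).reshape(-1,1,3),cv2.Rodrigues(T[:3,:3])[0],T[:3,3],K,d)[0].reshape(-1,2)
def tri(obs):
    A=0;b=0
    for C,uv in obs:
        o,v=ray(C,uv); v/=np.linalg.norm(v); M=np.eye(3)-np.outer(v,v); A=A+M;b=b+M@o
    return np.linalg.solve(A,b)
def save(n,im): cv2.imwrite("pics/"+n,cv2.cvtColor(im,cv2.COLOR_RGB2BGR))
E
python3 - <<'E'
from h import *
for c in ["scene","side","wrist"]:
    C=cam(c); save(c+"1.png",bot.camera(c))
    print(c,"pos",ray(C,(320,240))[0].round(3), ray(C,(320,240))[1].round(2),C[0][0,0])
    for t in ["broad_grip","broad_pointer","round_grip","flask"]:
        print(t,[(np.round(d["bbox"],1).tolist(),round(d["confidence"],2)) for d in bot.search_frame(c,t)][:4])
print(bot.read_clock(),bot.read_tool_rot())
E
```

```text
pics
scene pos [0.829 0.338 0.688] [-0.34 -0.46 -0.82] 437.8596547386124
broad_grip [([299.3, 164.1, 13.9, 31.7], 0.76)]
broad_pointer [([266.1, 205.7, 6.2, 13.9], 0.51)]
round_grip [([415.3, 268.5, 13.5, 20.2], 0.51)]
flask [([274.7, 243.9, 38.0, 58.8], 0.97), ([222.3, 280.8, 39.0, 57.2], 0.85), ([282.9, 344.1, 41.5, 57.8], 0.64)]
side pos [ 0.524 -0.509  0.461] [ 0.13  0.8  -0.58] 446.1129498357637
broad_grip [([240.0, 310.8, 29.9, 57.1], 0.95)]
broad_pointer [([325.8, 322.6, 10.3, 20.6], 0.59)]
round_grip [([221.7, 199.6, 14.8, 24.4], 0.89)]
flask [([349.2, 174.7, 36.3, 63.1], 0.88), ([317.5, 231.8, 41.2, 72.2], 0.61), ([384.6, 221.1, 41.1, 67.9], 0.56)]
wrist pos [0.068 0.55  0.374] [ 0.26 -0.06 -0.96] 391.29373516686366
broad_grip []
broad_pointer []
round_grip []
flask []
0.75 [ 0.55753634 -0.55750697 -0.43496097  0.43491167]
```

View pics/scene1.png

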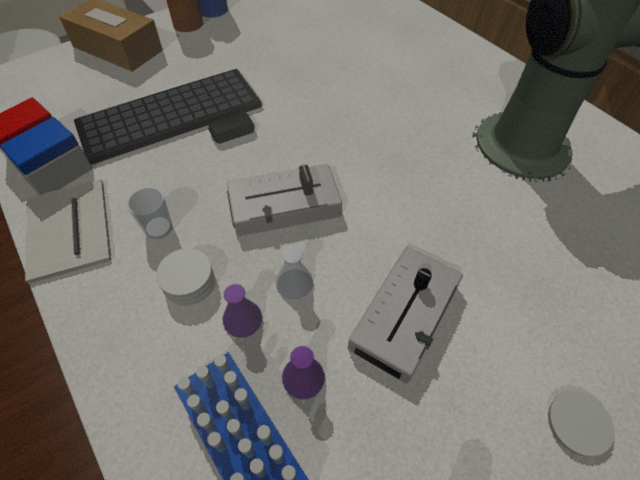

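View pics/side1.png

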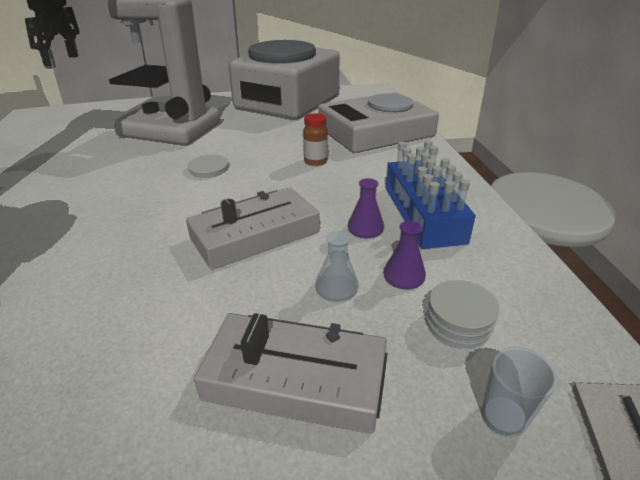

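View pics/wrist1.png

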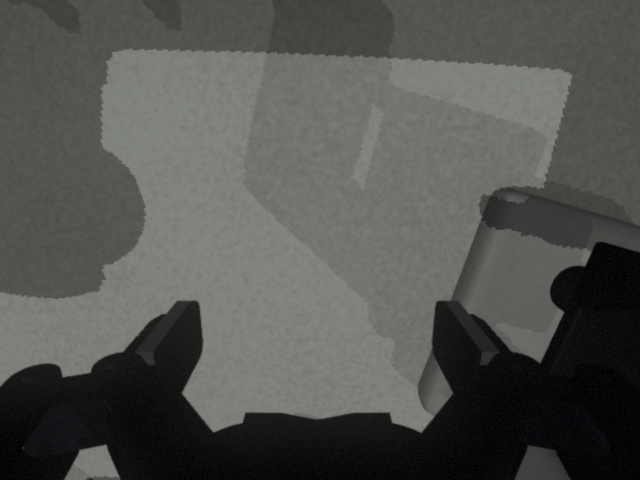

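Scene view: the broad-grip dimmer is at about (285,195), with its grip at (306,180) and pointer at (268,212). The clear flask is at (294,273); the purple ones are decoys. Side view: grip (255,339), pointer (333,332), flask (337,267). The network boxes match. Next I triangulate.

```bash
python3 - <<'E'
from h import *
S,D=cam("scene"),cam("side")
def t(n,a,b):
    p=tri([(S,a),(D,b)]); print(n,p.round(4),"res",np.round(proj(S,p)[0]-a,1),np.round(proj(D,p)[0]-b,1)); return p
g=t("grip",(306.2,180),(255,339.3)); p=t("ptr",(269.2,212.6),(331,332.9))
a=t("slot near",(321,185),(235,347)); b=t("slot far",(246,198),(356,367))
t("round",(422,278.6),(229.1,211.8)); f=t("flask",(293.7,273.3),(337,267))
t("stopper",(292,250),(338,238))
for u,v in [((321,185),(246,198))]: print("scene slot z45",atz(S,u,.045),atz(S,v,.045))
print("side slot z45",atz(D,(235,347),.045),atz(D,(356,367),.045))
print("microscope base side",[atz(D,q,0).round(3) for q in [(117,128),(180,142),(222,115)]], "flask foot",atz(D,(337,297),0))
u=(b-a)[:2]; print("yaw",np.arctan2(u[1],u[0]),np.linalg.norm(u))
# enlarge crops
im=cv2.imread("pics/side1.png")[290:440,180:400]; cv2.imwrite("pics/sidecrop.png",cv2.resize(im,None,fx=3.5,fy=3.5,interpolation=cv2.INTER_CUBIC))
E
```

```text
grip [ 0.5063 -0.1459  0.0632] res [-0.1  0.1] [-0.2 -0.1]
ptr [ 0.5999 -0.1332  0.0433] res [-0.  0.] [-0. -0.]
slot near [ 0.4798 -0.1345  0.0418] res [-0.5  0.2] [-0.9 -0.3]
slot far [ 0.618  -0.1899  0.0433] res [-0.3  0.1] [-0.6 -0.1]
round [0.4764 0.1448 0.0635] res [-0.6  0.4] [-0.6 -0.3]
flask [0.6342 0.0007 0.0373] res [-0.1  0. ] [-0.1 -0. ]
stopper [ 0.6314 -0.007   0.0968] res [-1.   0.3] [-1.2 -0.2]
scene slot z45 [ 0.48040643 -0.13219087  0.045     ] [ 0.61789223 -0.18833446  0.045     ]
side slot z45 [ 0.4811974  -0.13796496  0.045     ] [ 0.61820036 -0.19142044  0.045     ]
microscope base side [array([0.15 , 0.763, 0.   ]), array([0.342, 0.619, 0.   ]), array([0.448, 0.802, 0.   ])] flask foot [ 0.63009329 -0.02476953  0.        ]
yaw -0.381187284361384 0.14880280856042988
```

View pics/sidecrop.png

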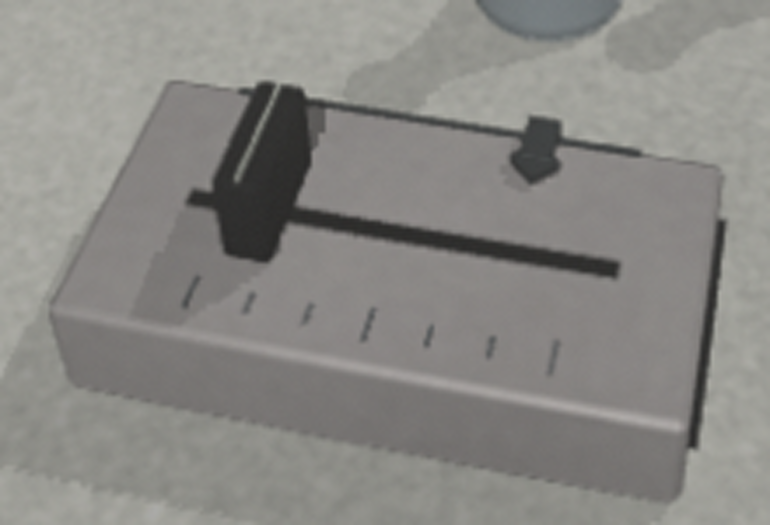

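The microscope stands near the start pose, so I back the arm away from it first. Then I go over the dimmer with the jaws along the track and look with the wrist camera.

```bash
cat >> h.py <<'E'
def ori(yaw,flip=False):
    u=np.array([np.cos(yaw),np.sin(yaw),0])*(-1 if flip else 1); y=np.array([0,0,-1.])
    q=R.from_matrix(np.column_stack([u,y,np.cross(u,y)])).as_quat(); return [q[3],q[0],q[1],q[2]]
E
python3 - <<'E'
from h import *
print(rotm(bot.read_tool_rot()).round(2).tolist()); print(np.round(bot.calibration("wrist")["hand_eye"],3).tolist())
bot.move_linear([0.26,0.32,0.25],speed=0.3)
opts=[]
for f in (False,True):
    q=bot.solve_ik([0.53,-0.15,0.24],ori(-.375,f)); print(f,None if q is None else np.round(q,2))
    if q is not None: opts.append((abs(q[5]),f))
f=min(opts)[1]
bot.move_pose([0.53,-0.15,0.24],ori(-.375,f))
C=cam("wrist"); im=bot.camera("wrist"); save("wrist2.png",im)
for t in ["broad_grip","broad_pointer"]: print(t,[(np.round(d["bbox"],1).tolist(),round(d["confidence"],2)) for d in bot.search_frame("wrist",t)][:3])
print(f,bot.read_clock(),bot.read_position())
for n,p in dict(grip=[.5063,-.1459,.065],near=[.4798,-.1345,.045],far=[.618,-.19,.045],ptr=[.5999,-.1332,.05]).items(): print(n,proj(C,p).round(0))
E
```

```text
[[0.24, 0.0, -0.97], [0.97, 0.0, 0.24], [0.0, -1.0, -0.0]]
[[1.0, 0.0, -0.0, -0.0], [0.0, -0.267, 0.964, -0.142], [0.0, -0.964, -0.267, 0.068], [0.0, 0.0, 0.0, 1.0]]
False [-0.41  0.32 -0.18  1.07  0.    1.54]
True [-0.41  0.32 -0.18  1.07  0.   -1.61]
broad_grip [([276.8, 191.9, 21.9, 66.6], 0.7)]
broad_pointer [([379.9, 149.7, 20.6, 35.4], 0.92)]
False 3.8333 [ 0.53014811 -0.14898613  0.24020002]
grip [[290. 223.]]
near [[258. 217.]]
far [[427. 219.]]
ptr [[388. 166.]]
```

View pics/wrist2.png

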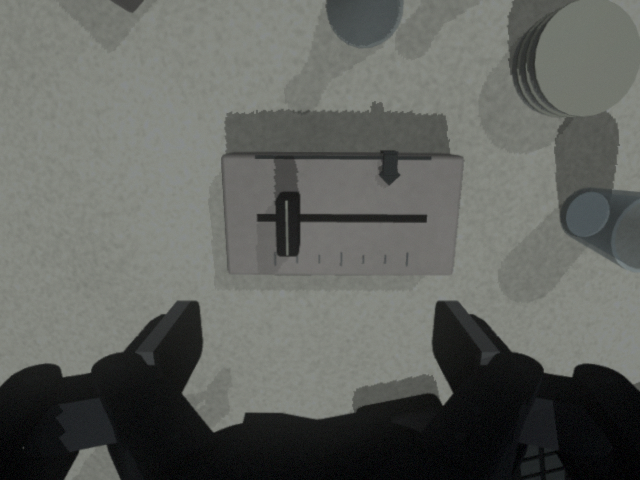

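Wrist view: the slot runs from (258,217) to (427,218), the grip top is centred at (287,224) and the pointer tip is at (390,185). The case is aligned with the jaw direction. Next I fuse this with the side view and grasp.

```bash
python3 - <<'E'
from h import *
W,S,D=cam("wrist"),cam("scene"),cam("side")
a,b=atz(W,(258,217.3),.045),atz(W,(427,218),.045); yaw=np.arctan2(*(b-a)[1::-1]); print("slot",a.round(4),b.round(4),"yaw",yaw,np.linalg.norm(b-a))
u=np.array([np.cos(yaw),np.sin(yaw),0]); n=np.array([-u[1],u[0],0]); mid=(a+b)/2
L=lambda p:(np.dot(p-mid,u).round(4),np.dot(p-mid,n).round(4),p[2].round(4))
tip=(332.6,342.6)
print("tip tri",L(tri([(W,(390,185)),(D,tip)])),"z50 W",L(atz(W,(390,185),.05)),"D",L(atz(D,tip,.05)))
g3=tri([(W,(287.5,224)),(D,(255,339.3)),(S,(306.2,180))])
print("grip bbox tri",L(g3),"W",L(atz(W,(287.7,225),.07)),"Wtop",L(atz(W,(287,224),.084)),"SD",L(np.array([.5063,-.1459,.0632])))
E
```

```text
slot [ 0.4795 -0.1348  0.045 ] [ 0.6186 -0.1898  0.045 ] yaw -0.3769016230555815 0.14953675190678567
tip tri (np.float64(0.0411), np.float64(0.0292), np.float64(0.0446)) z50 W (np.float64(0.0394), np.float64(0.0296), np.float64(0.05)) D (np.float64(0.0425), np.float64(0.0248), np.float64(0.05))
grip bbox tri (np.float64(-0.0463), np.float64(-0.001), np.float64(0.0632)) W (np.float64(-0.0467), np.float64(-0.001), np.float64(0.07)) Wtop (np.float64(-0.0462), np.float64(0.0031), np.float64(0.084)) SD (np.float64(-0.0458), np.float64(-0.0005), np.float64(0.0632))
```

Views agree: the grip is at local x = -0.046 and the tip at +0.040, so I slide it about 86 mm. Now I grasp lightly, slide, release and look.

```bash
python3 - <<'E'
from h import *
yaw=-.3769; u=np.array([np.cos(yaw),np.sin(yaw),0]); n=np.array([-u[1],u[0],0]); mid=np.array([.54905,-.1623,0])
P=lambda x,z:mid+u*x+n*0.0+np.array([0,0,z])
bot.move_pose(P(-.0463,.17),ori(yaw))
bot.set_gripper(0.65,20)
print("hit",bot.move_linear(P(-.0463,.058),speed=.08,until_force=6),bot.read_position())
bot.set_gripper(0.0,20); print("w",bot.read_gripper_width(),bot.read_ft_force())
print("slide hit",bot.move_linear(P(.0400,.058),speed=.05,until_force=14))
p=bot.read_position(); print(np.dot(p-mid,u),p,bot.read_gripper_width(),bot.read_ft_force())
bot.set_gripper(0.65)
p=bot.read_position(); print("f",bot.read_ft_force())
bot.move_linear([p[0],p[1],.17],speed=.1)
bot.move_pose([.53,-.15,.24],ori(yaw))
C=cam("wrist"); save("wrist3.png",bot.camera("wrist")); 
for t in ["broad_grip","broad_pointer"]: print(t,[(np.round(d["bbox"],1).tolist(),round(d["confidence"],2)) for d in bot.search_frame("wrist",t)][:2])
for c in ["side","scene"]:
    save(c+"3.png",bot.camera(c))
    for t in ["flask","round_grip","broad_grip"]: print(c,t,[np.round(d["bbox"],1).tolist() for d in bot.search_frame(c,t)][:3])
print(bot.read_clock())
E
```

```text
hit False [ 0.50642941 -0.14544545  0.05849659]
w 0.20539749479792843 [-0.56214869  0.4148422   3.51868351]
slide hit False
0.04008060865803359 [ 0.5862996  -0.17709612  0.05831646] 0.20877210864436585 [-1.67256938  0.10906636  5.12384898]
f [ 0.17551385 -0.63428243  0.27596374]
broad_grip [([378.4, 190.6, 29.3, 69.0], 0.59)]
broad_pointer []
side flask [[384.8, 218.5, 41.3, 69.1], [316.0, 233.2, 44.2, 68.8], [351.5, 176.2, 31.8, 62.6]]
side round_grip [[223.1, 206.3, 10.5, 14.6]]
side broad_grip [[316.5, 324.8, 26.9, 55.5]]
scene flask [[282.9, 343.9, 44.0, 57.0], [275.4, 244.5, 37.9, 56.5], [221.0, 284.6, 41.9, 53.0]]
scene round_grip [[414.8, 269.3, 14.9, 20.5], [264.1, 204.4, 8.9, 16.5]]
scene broad_grip [[257.3, 171.0, 13.7, 32.0]]
11.2083
```

View pics/wrist3.png

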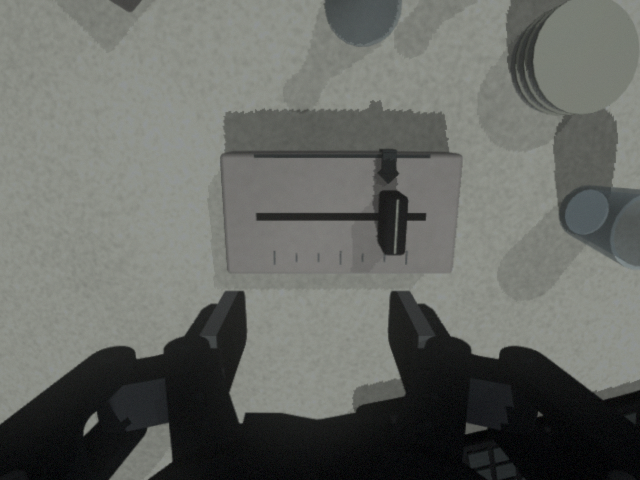

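The grip now stands beside the pointer: its box centre is at (393,225), its top line at x≈398, and the tip at (389,184). I check the numbers and hand in if they fit.

```bash
python3 - <<'E'
from h import *
W,S,D=cam("wrist"),cam("scene"),cam("side")
yaw=-.3769; u=np.array([np.cos(yaw),np.sin(yaw),0]); n=np.array([-u[1],u[0],0]); mid=np.array([.54905,-.1623,0])
L=lambda p:np.round([np.dot(p-mid,u),np.dot(p-mid,n),p[2]],4)
t=L(atz(W,(389,184),.05)); g=L(tri([(W,(393,225)),(D,(330,352.5)),(S,(264.2,187))])); g2=L(atz(W,(398,223),.084))
print("tip",t,"grip",g,"top",g2,"round",tri([(S,(422.2,279.5)),(D,(229,212))]).round(4),"force",bot.read_ft_force())
if abs(g[0]-t[0])<.006 and abs(g2[0]-t[0])<.008: bot.close_job(); print("closed",bot.read_clock())
E
```

```text
tip [0.0386 0.0293 0.05  ] grip [ 0.0404 -0.0023  0.0635] top [0.0408 0.0031 0.084 ] round [0.4764 0.1459 0.0623] force [-0.03909121  0.46526759 -1.46146244]
the job is handed in; nothing more can be done
the job is handed in; nothing more can be done
```

I gripped the broad grip lightly at 20 N, slid it about 86 mm along its track, let go, backed off and handed the job in. The last clock reading was 11.2 s, just before the final check; the limit is 32 s.

- **Grip position:** at the last check the grip centre measured about 2 mm past the pointer tip along the track. Two estimates gave +0.0404 m and +0.0408 m, against +0.0386 m for the tip. The limit is 12 mm.
- **Pointer:** its tip measured within about 1 mm of where it was before the slide. The network missed it in the last wrist picture, so I read the tip from that picture by eye.
- **Round grip:** it measured within about 2 mm of its start. The network's last side-view box for it was shorter than at first, but its place agreed.
- **Flask:** its boxes moved by no more than about 3 pixels in either fixed camera. I did not measure its tilt separately.
- **Forces and contact:** force readings taken around the slide were about 5 N at most, and the gripper was clear of everything at hand-in.

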